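Load the crucible into the sampler carousel

TASK

Turn the sampler's carousel by its central grip until its one empty cup stands at the loading point, in the gap of the guard above the ledge. Then set the covered crucible from the bench upright into that cup, without dropping it, and leave the cup at the loading point.

Things in the scene. Friction and masses are not known exactly. Their poses are not given: they have to be found in the camera images.
- crucible: White porcelain crucible, lid on (one piece, 80 g), on the bench among other ware (open white dish, glass jar). Round: flat foot 32 mm across widening to a straight body 42 mm across from 12 to 46 mm up; lid 45 mm across to 51 mm; knob 12 mm across to 61 mm. Hold the body about 36 mm up. Origin: centre of foot, z up. Five like it are fixed in the carousel's other cups.
- seat (a point): Centre of the inner floor of the one empty steel cup (inside 56, outside 62 mm across, rim 10 mm above floor), 110 mm from the turning axis; x axis points to that axis. Six cups 60 degrees apart on a disc 290 mm across. Starts 25 to 85 degrees anticlockwise (from above) of the loading point: turn clockwise by that. Light friction (0.08 N m), no click stops; stays where left.
- grip (a point): On the carousel's upright turning axis, at holding height of its grip: a black bar 50 mm long (along x, which turns with the carousel), 14 mm thick (y), from 28 mm below to 17 mm above this point, on a round foot 60 mm across. Otherwise free to 79 mm from the axis; the crucibles on the carousel, 87 to 133 mm from it, rise 23 mm above this point.
- load (a point): Loading point: fixed, 110 mm from the turning axis, level with the cup floors, mid-gap of the low aluminium guard round the carousel (gap about 160 mm, a steel post at each end), where a white ledge with a dark stripe sticks out roughly towards the robot. x axis points to the turning axis. Guard 157 mm from the axis, 16 mm above this point; posts 26 mm above.
Mind the look-alikes: they are no part of the job. What is shaped like the crucible but brown, purple or turquoise is not meant.

How it is judged:
By the outcome, as a careful person would: the job done as asked, in the order asked, and still so for the second after the job is handed in, with the robot touching nothing.
It also fails if it takes over 53 s, if anything falls off the work surface, if the arm or the gripper's body presses on something with over 40 N, if the wrist force passes 120 N, or if a joint passes its speed limit or range.

ROBOT

A 6-joint arm with a two-finger parallel gripper is mounted at the origin on the work surface. World frame = base frame: x ahead of the robot, y to its left, z up, the work surface at z = 0. Lengths are in m, angles in rad, forces in N, time in s.
With the tool pointing down it reaches from about 0.35 to 0.975 m from the base axis. Payload 4.9 kg.
Tool frame: the origin (TCP) lies between the finger pads; the fingertips stand 19 mm ahead of it and the grasp point (between the pads) is the TCP; z points along the fingers, y is the line along which they close (so a half turn about z gives the same grasp; the last joint's range is limited). The gripper opens to 85 mm and grips with 20 to 120 N. Pads are 22 mm wide; open, the fingers measure 114 mm over their backs; the gripper's body (76 mm by 85 mm) begins 54 mm behind the grasp point. The pads swing forward as they close: fully open they stand 13 mm farther back than shut.
Start: joints at [-1.416, 0.053, 1.613, -0, 1.476, -0.119], TCP at [0.169, -0.602, 0.25] pointing down, gripper open.
Joint ranges: [-3.01, 3.01], [-1.01, 2.22], [0.06, 2.58], [-1.02, 4.17], [0.09, 2.62], [-3.14, 3.14]. Speed limits (rad/s): [2.57, 2.57, 3.14, 3.14, 3.14, 3.14].

INTERFACE

Orientations are given as a rotation vector (axis times angle).
In Python, from station import ctrl gives the robot as it stands. The module is installed in compiled form; this text tells all that it offers.
- The arm moves only by the tool servo_tool, never from a script. Its argument "increments" is a list that holds one entry, the list of rows, each a list of 5 numbers: the finger opening in cm, from 0 to 8.54, then the shift along the tool's x, y, z in cm, then the turn about the tool's z in degrees. A call has 1 to 5 rows; each row is the pose to reach, as a shift and turn from the pose commanded when the call began, along the tool's axes at that moment; what a row does not reach only later rows make up. A row lasts 1/10 s, in which the tool goes at most 50 mm and 8.59 degrees, less where a joint would pass 70% of its speed; a pose out of reach is approached as far as the arm can. A call with a gripper value outside its range is refused whole. The fingers move at their own pace and stop on an object; "newtons" is the grip in N (left out, the last holds). Time passes only in rows, so rows that repeat a pose let the fingers close. It gives the time, the measured TCP pose, the force, the opening and the grip force at its end, in the units of the state.
- ctrl.get_obs(): the state, without advancing time (a new reading comes with each control period).
- ctrl.get_image(name): name is "side" or "top" or "wrist"; returns a dict with "img" (384x512x3 uint8, red, green, blue), "fx", "fy", "cx", "cy" (pixels), "rvec" (rotation vector, rad) and "tvec" (3), from world to camera coordinates, as OpenCV has them; the wrist camera has in their place "mount" (4x4, takes a point from camera to tool coordinates, whose origin is the TCP and whose axes are the flange's). Camera axes: x right, y down, z forward; pixel columns grow to the right and rows downward; lengths in m; the calibration is good to about 2 mm. A picture is of the moment at which its call begins: read the wrist's pose just before it. There is no depth.
- ctrl.finish_job(): hands the job in; it is judged then, once.
The state is a dict: "t": time; "q": joint angles; "dq": joint speeds; "effort": joint torques, N m; "tool_pos": TCP position; "tool_rot": TCP orientation; "contact_force": force on the tool from outside, world axes, zero at the start; "wrist_torque": the same for the moment, N m; "opening": finger opening in m; "grip_force": force on a finger pad.
Only numpy, scipy, OpenCV 4.12 (cv2) and the standard library are available. Lean on these libraries where they do the work, as an engineer would, in place of code of your own. Each camera call takes 0.05 s, during which the arm holds its last target. There are 200 camera calls.

## Working session

There is one attempt and no reset: what is moved stays moved. The work goes in short steps, Python scripts to look and compute and a tool call to move; the robot and the scene stay as the last step left them, time stands still between calls to the robot, and variables do not carry over. Pictures are saved under pics/ and viewed, at most 10 in all, crops included, and the job is handed in when it is done.

Besides the shell and the picture viewer there is one more tool, called after "Request:" as a command line: name --argument value ..., lists and objects as JSON in quotes. servo_tool: Moves the arm, as the interface text tells. Its arguments: {"type":"object","properties":{"increments":{"type":"array"},"newtons":{"type":"number"}},"required":["increments"]}

```bash
mkdir -p pics; cat > h.py <<'E'
import numpy as np,cv2
from scipy.spatial.transform import Rotation as R
from station import ctrl
def cam(name):
    o=ctrl.get_obs(); d=ctrl.get_image(name)
    K=np.array([[d['fx'],0,d['cx']],[0,d['fy'],d['cy']],[0,0,1]])
    if name=='wrist':
        T=np.eye(4);T[:3,:3]=R.from_rotvec(o['tool_rot']).as_matrix();T[:3,3]=o['tool_pos']
        M=T@np.array(d['mount']);Rc=M[:3,:3];C=M[:3,3]
    else:
        Rw=R.from_rotvec(np.ravel(d['rvec'])).as_matrix();Rc=Rw.T;C=-Rw.T@np.ravel(d['tvec'])
    return d['img'],K,Rc,C
def ray(p,K,Rc,C,z):
    v=Rc@np.linalg.solve(K,[p[0],p[1],1]);return C+v*(z-C[2])/v[2]
def proj(X,K,Rc,C):
    v=K@(Rc.T@(np.asarray(X)-C));return v[:2]/v[2]
E
python3 - <<'E'
from h import *
import pickle
o=ctrl.get_obs();print(o['t'],o['tool_pos'],R.from_rotvec(o['tool_rot']).as_matrix().round(3).tolist())
s={n:cam(n) for n in('side','top','wrist')}
pickle.dump(s,open('s.pkl','wb'))
for n in s:print(n,s[n][1].round(1).tolist(),s[n][2].round(2).tolist(),s[n][3].round(3))
for n in ('side','top'):cv2.imwrite(f'pics/{n}0.png',cv2.resize(s[n][0][:,:,::-1],(800,600)))
E
```

```text
0.0 [ 0.16888889 -0.60114229  0.24906923] [[0.963, 0.27, -0.0], [0.27, -0.963, 0.002], [0.0, -0.002, -1.0]]
side [[380.6, 0.0, 251.9], [0.0, 380.6, 184.7], [0.0, 0.0, 1.0]] [[-0.98, -0.12, 0.18], [-0.22, 0.56, -0.8], [-0.01, -0.82, -0.57]] [0.38  0.54  0.504]
top [[391.5, 0.0, 248.8], [0.0, 391.5, 194.9], [0.0, 0.0, 1.0]] [[-0.02, -0.98, 0.19], [-1.0, 0.02, -0.0], [-0.0, -0.19, -0.98]] [ 0.349 -0.054  0.851]
wrist [[326.2, 0.0, 252.3], [0.0, 326.2, 194.6], [0.0, 0.0, 1.0]] [[0.27, -0.93, -0.25], [-0.96, -0.26, -0.07], [-0.0, 0.26, -0.97]] [ 0.231 -0.584  0.373]
```

View pics/top0.png

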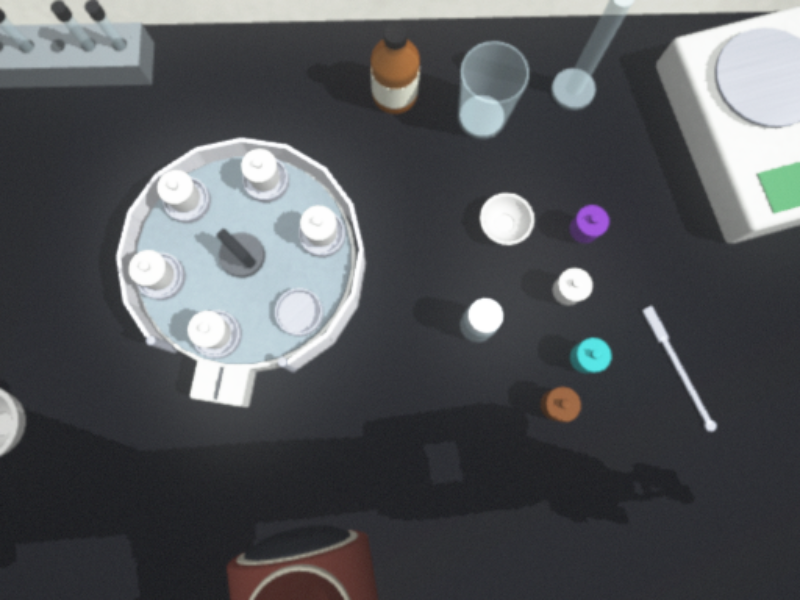

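View pics/side0.png

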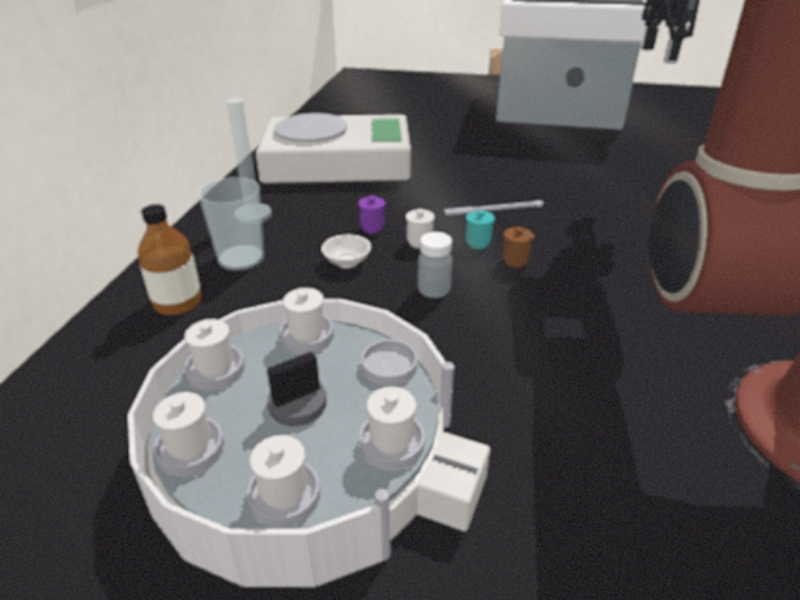

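The top view shows the carousel at about (240,252), the empty cup at (298,312) and the ledge at (222,385), all in 800 px coordinates. White candidates on the bench:
- (573,287): knobbed lid, white body. This is the crucible.
- (484,318): glass jar with a white cap.
- (507,219): open dish.

The purple, turquoise and brown pieces are decoys.

```bash
cat >> h.py <<'E'
def tri(a,ca,b,cb):
    # closest points of two rays
    va=ca[2]@np.linalg.solve(ca[1],[*a,1]);vb=cb[2]@np.linalg.solve(cb[1],[*b,1])
    s=np.linalg.lstsq(np.c_[va,-vb],cb[3]-ca[3],rcond=None)[0]
    p,q=ca[3]+s[0]*va,cb[3]+s[1]*vb
    return (p+q)/2,np.linalg.norm(p-q)
E
python3 - <<'E'
from h import *
import pickle
s=pickle.load(open('s.pkl','rb'))
k=512/800
P={'cup':((298,312),(389,362)),'foot':((241,255),(297,401)),'bartop':((238,247),(292,362)),'stripe':((221,384),(455,463)),'postL':((152,341),(382,495)),'postR':((287,364),(447,366)),'knob':((574,284),(421,213))}
for n,(a,b) in P.items():
    p,e=tri(np.array(a)*k,s['top'],np.array(b)*k,s['side']);print(n,p.round(4),round(e,4))
img=s['top'][0]
a=cv2.resize(img[110:280,290:410,::-1],(480,680))[:600]
b=cv2.resize(img[80:256,70:240,::-1],(0,0),fx=3,fy=3)
b=cv2.resize(img[80:260,70:245,::-1],(525,540),interpolation=cv2.INTER_CUBIC)
cv2.imwrite('pics/c1.png',np.hstack([cv2.resize(img[125:215,340:390,::-1],(300,540),interpolation=cv2.INTER_CUBIC)[:, :275],b]))
E
```

```text
cup [0.4936 0.0645 0.0653] 0.0004
foot [0.5724 0.141  0.0647] 0.0
bartop [0.5725 0.1342 0.1108] 0.0053
stripe [0.4048 0.168  0.0446] 0.0025
postL [0.4574 0.2457 0.0852] 0.0013
postR [0.4265 0.0756 0.0814] 0.0046
knob [ 0.5246 -0.301   0.0574] 0.0004
```

View pics/c1.png

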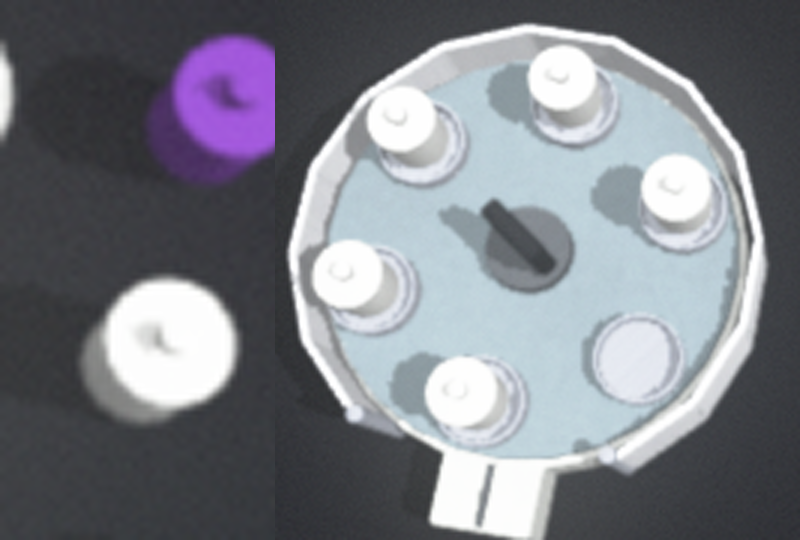

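The crop confirms it: the white knobbed piece is the crucible, and the empty cup is about 53° anticlockwise of the ledge. Moving above the grip.

Request:
servo_tool --increments '[[[8.5,58.8,-60.5,0,0],[8.5,58.8,-60.5,0,0],[8.5,58.8,-60.5,0,0],[8.5,58.8,-60.5,0,0],[8.5,58.8,-60.5,0,0]]]' --newtons 40

```text
t: 0.65
tool_pos: [0.2887, -0.3801, 0.2499]
tool_rot: [-3.112, -0.428, -0.0]
contact_force: [0.4, 0.0, 0.1]
opening: 0.0848
grip_force: 0.0
```

Request:
servo_tool --increments '[[[8.5,41.3,-42.4,0,0],[8.5,41.3,-42.4,0,0],[8.5,41.3,-42.4,0,0],[8.5,41.3,-42.4,0,0],[8.5,41.3,-42.4,0,0]]]'

```text
t: 1.15
tool_pos: [0.4082, -0.1604, 0.2502]
tool_rot: [3.112, 0.428, 0.001]
contact_force: [0.5, 0.1, 0.1]
opening: 0.085
grip_force: 0.0
```

Request:
servo_tool --increments '[[[8.5,23.5,-24.5,0,-8],[8.5,23.5,-24.5,0,-16],[8.5,23.5,-24.5,0,-24],[8.5,23.5,-24.5,0,-28],[8.5,23.5,-24.5,0,-28]]]'

```text
t: 1.65
tool_pos: [0.5261, 0.0603, 0.2501]
tool_rot: [2.915, 1.171, 0.0]
contact_force: [0.2, -0.9, 0.3]
opening: 0.0849
grip_force: 0.0
```

```bash
python3 - <<'E'
from h import *
import pickle
o=ctrl.get_obs();print(o['t'],o['tool_pos'],o['q'],R.from_rotvec(o['tool_rot']).as_matrix().round(3).tolist())
c=cam('wrist');pickle.dump(c,open('w1.pkl','wb'))
print(proj([.572,.14,.11],*c[1:]))
cv2.imwrite('pics/w1.png',cv2.resize(c[0][:,:,::-1],(800,600)))
E
```

```text
1.65 [0.52605389 0.06029916 0.25013452] [-2.63575667e-02 -1.77631135e-01  1.83329822e+00 -2.23009202e-04
  1.48579549e+00  7.80236776e-01] [[0.722, 0.692, 0.0], [0.692, -0.722, -0.0], [-0.0, 0.0, -1.0]]
[219.54659505  74.37638116]
```

View pics/w1.png

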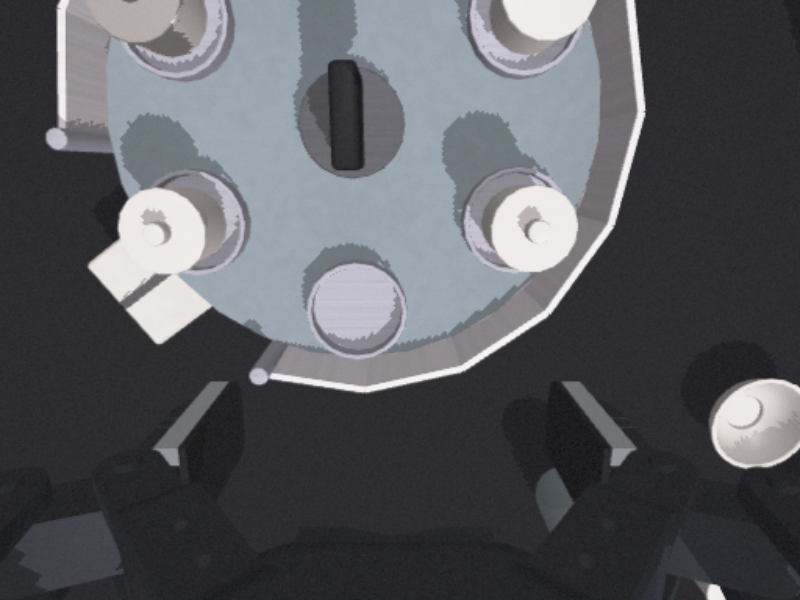

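The grip bar is nearly aligned with the tool: bar top at (343,60)–(348,168), foot centre (352,122), empty cup at (356,308), posts at (57,139) and (259,377).

```bash
python3 - <<'E'
from h import *
import pickle
c=pickle.load(open('w1.pkl','rb'));k=.64
f=lambda u,v,z:ray((u*k,v*k),*c[1:],z)[:2]
P={'foot':f(352,122,.065),'barA':f(343,62,.11),'barB':f(347,167,.11),'cup':f(356,308,.065),'pL':f(57,139,.081),'pR':f(259,377,.081),'s1':f(123,302,.045),'s2':f(169,273,.045)}
for n in P:print(n,P[n].round(4))
A=(P['foot']);g=(P['barA']+P['barB'])/2
ang=lambda d:np.degrees(np.arctan2(d[1],d[0]))%360
print('bar',g,ang(P['barA']-P['barB']),'cup',ang(P['cup']-A),ang(P['cup']-g),np.linalg.norm(P['cup']-A))
m=(P['pL']+P['pR'])/2
print('load',ang(m-A),ang(m-g),ang((P['s1']+P['s2'])/2-A),'postnorm',(ang(P['pR']-P['pL'])-90)%360,np.linalg.norm(P['pL']-P['pR']))
Rt=R.from_rotvec(ctrl.get_obs()['tool_rot']).as_matrix()
for q in (A,g):print((Rt.T@(np.r_[q,.093]-ctrl.get_obs()['tool_pos'])).round(4))
E
```

```text
foot [0.5731 0.1401]
barA [0.59   0.1564]
barB [0.5557 0.1225]
cup [0.4934 0.0634]
pL [0.4547 0.249 ]
pR [0.4231 0.0788]
s1 [0.3834 0.1759]
s2 [0.4206 0.1657]
bar [0.57280839 0.13941008] 44.673813460423176 cup 223.86510236934032 223.74115476636655 0.11064648262241199
load 169.90883621666165 169.61750541222236 169.8121801192244 postnorm 169.49519022679078 0.1730863653524529
[ 0.0833 -0.0215  0.1573]
[ 0.0826 -0.0213  0.1573]
```

Request:
servo_tool --increments '[[[8.5,4.1,-1.1,0,-0.5],[8.5,8.3,-2.1,0,-0.5],[8.5,8.3,-2.1,4,-0.5],[8.5,8.3,-2.1,8,-0.5],[8.5,8.3,-2.1,8,-0.5]]]'

```text
t: 2.2
tool_pos: [0.5666, 0.1305, 0.1628]
tool_rot: [-2.907, -1.181, 0.021]
contact_force: [-0.8, -1.2, -1.1]
opening: 0.0851
grip_force: 0.0
```

Request:
servo_tool --increments '[[[8.5,0,0,2.5,0],[8.5,0,0,5,0],[8.5,0,0,7,0],[8.5,0,0,7.6,0],[8.5,0,0,7.6,0]]]'

```text
t: 2.7
tool_pos: [0.5712, 0.1304, 0.0948]
tool_rot: [-2.911, -1.181, 0.001]
contact_force: [-0.7, -0.2, 0.1]
opening: 0.0851
grip_force: 0.0
```

Request:
servo_tool --increments '[[[0.8,0,0,0,0],[0.8,0,0,0,0],[0.8,0,0,0,0],[0.8,0,0,0,0],[0.8,0,0,0,0]]]' --newtons 40

```text
t: 3.2
tool_pos: [0.568, 0.134, 0.0953]
tool_rot: [-2.901, -1.176, 0.009]
contact_force: [-12.2, 5.6, 2.9]
opening: 0.0137
grip_force: 39.2
```

Request:
servo_tool --increments '[[[4,0,0,0,0],[4,0,0,0,0],[4,0,0,0,0],[4,0,0,0,0]]]'

```text
t: 3.6
tool_pos: [0.5713, 0.1304, 0.0943]
tool_rot: [2.911, 1.181, 0.0]
contact_force: [-0.1, -0.2, 0.5]
opening: 0.0401
grip_force: 0.0
```

```bash
python3 - <<'E'
from h import *
o=ctrl.get_obs();print(o['t'],o['tool_pos'],o['q'],o['dq'],o['contact_force'],o['opening'])
Rt=R.from_rotvec(o['tool_rot']).as_matrix();print(Rt.round(3).tolist(),(Rt.T@(np.r_[.573,.1398,.094]-o['tool_pos'])).round(4))
E
```

```text
3.6 [0.57125165 0.13038872 0.09427323] [ 9.75018637e-02  1.07352993e-01  1.82857975e+00 -1.66298178e-04
  1.20556818e+00  8.97406752e-01] [-6.66779366e-05 -3.92435202e-04  6.26959523e-04 -5.23308589e-04
  2.43886470e-03 -3.50249770e-04] [-0.12154417 -0.18016048  0.54156073] 0.04005788959750336
[[0.717, 0.697, 0.0], [0.697, -0.717, -0.0], [-0.0, 0.0, -1.0]] [ 0.0078 -0.0055  0.0003]
```

Request:
servo_tool --increments '[[[4,0.8,-0.55,0,0],[4,0.8,-0.55,0,0],[0.8,0.8,-0.55,0,0],[0.8,0.8,-0.55,0,0],[0.8,0.8,-0.55,0,0]]]'

```text
t: 4.1
tool_pos: [0.5736, 0.1396, 0.0944]
tool_rot: [2.91, 1.181, 0.002]
contact_force: [3.5, -1.8, -1.2]
opening: 0.0135
grip_force: 42.2
```

Request:
servo_tool --increments '[[[0.8,0,0,0,0]]]' --newtons 50

```text
t: 4.2
tool_pos: [0.5736, 0.1396, 0.0944]
tool_rot: [2.91, 1.18, 0.002]
contact_force: [4.4, -2.5, -2.9]
opening: 0.0133
grip_force: 48.7
```

Now centred, with only a small side force. Turning clockwise (+) by 54°.

Request:
servo_tool --increments '[[[0.8,0,0,0,4],[0.8,0,0,0,10],[0.8,0,0,0,16],[0.8,0,0,0,22],[0.8,0,0,0,26]]]'

```text
t: 4.7
tool_pos: [0.5736, 0.1397, 0.0944]
tool_rot: [3.102, 0.491, 0.002]
contact_force: [3.8, -2.6, -2.3]
opening: 0.0136
grip_force: 48.7
```

Request:
servo_tool --increments '[[[0.8,0,0,0,6],[0.8,0,0,0,12],[0.8,0,0,0,18],[0.8,0,0,0,24],[0.8,0,0,0,28]]]'

```text
t: 5.2
tool_pos: [0.5736, 0.1397, 0.0944]
tool_rot: [3.129, -0.274, 0.003]
contact_force: [4.7, -1.8, -2.4]
opening: 0.0132
grip_force: 48.8
```

Request:
servo_tool --increments '[[[0.8,0,0,0,0],[0.8,0,0,0,0],[0.8,0,0,0,0]]]'

```text
t: 5.5
tool_pos: [0.5736, 0.1397, 0.0944]
tool_rot: [3.13, -0.267, 0.002]
contact_force: [4.0, -2.7, -1.9]
opening: 0.0132
grip_force: 48.8
```

```bash
python3 - <<'E'
from h import *
o=ctrl.get_obs();print(o['t'],o['tool_pos'],o['q'],o['contact_force'],o['opening'])
Rt=R.from_rotvec(o['tool_rot']).as_matrix();print('yaw',np.degrees(np.arctan2(Rt[1,0],Rt[0,0])))
c=cam('wrist')
d=cam('top');import pickle;pickle.dump((c,d),open('w2.pkl','wb'))
cv2.imwrite('pics/w2.png',np.hstack([cv2.resize(c[0][:,:,::-1],(400,300)),cv2.resize(d[0][80:260,60:260,::-1],(400,360))[:300]]))
E
```

```text
5.5 [0.57363237 0.13968165 0.09441151] [ 1.13114627e-01  1.16349010e-01  1.81852694e+00 -6.53286876e-04
  1.20522334e+00  1.85458079e+00] [ 4.03916724 -2.65493055 -1.94505898] 0.013217566528395583
yaw -9.765298882089223
```

View pics/w2.png

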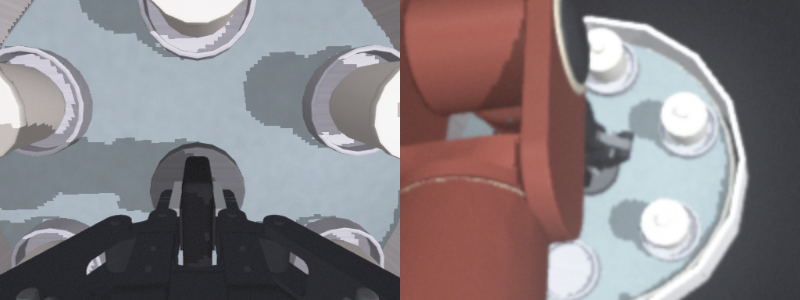

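The bar is held and turned to yaw −9.8°; the top view is partly hidden by the arm. Releasing, rising and backing off to look at the cup.

Request:
servo_tool --increments '[[[5,0,0,0,0],[5,0,0,0,0],[5,0,0,0,0],[5,0,0,-2,0],[5,0,0,-6,0]]]'

```text
t: 6.1
tool_pos: [0.5699, 0.14, 0.1506]
tool_rot: [3.129, -0.268, -0.014]
contact_force: [0.4, -0.4, 1.0]
opening: 0.05
grip_force: 0.0
```

Request:
servo_tool --increments '[[[8.5,0,0,-4,0],[8.5,0,0,-8,0],[8.5,-4,0,-10,0],[8.5,-8,0,-11,0],[8.5,-12,0,-11,0]]]'

```text
t: 6.6
tool_pos: [0.4543, 0.161, 0.2669]
tool_rot: [-3.129, 0.268, -0.006]
contact_force: [-0.6, 0.7, 0.1]
opening: 0.0855
grip_force: 0.0
```

Request:
servo_tool --increments '[[[8.5,-2,0,0,0],[8.5,-2,0,0,0]]]'

```text
t: 6.8
tool_pos: [0.4332, 0.1647, 0.2646]
tool_rot: [-3.13, 0.265, -0.001]
contact_force: [0.5, -0.1, -0.5]
opening: 0.0849
grip_force: 0.0
```

```bash
python3 - <<'E'
from h import *
import pickle
o=ctrl.get_obs();print(o['t'],o['tool_pos'],o['dq'].round(3) if hasattr(o['dq'],'round') else '')
c=cam('wrist');pickle.dump(c,open('w3.pkl','wb'))
cv2.imwrite('pics/w3.png',cv2.resize(c[0][:,:,::-1],(800,600)))
E
```

```text
6.8 [0.43319304 0.16465032 0.26460093] [-0.021  0.057 -0.046 -0.012 -0.036 -0.01 ]
```

View pics/w3.png

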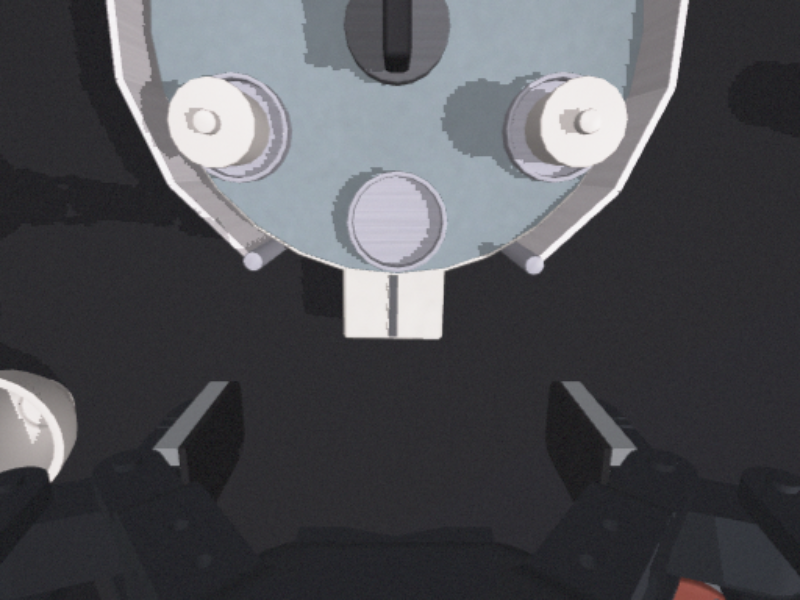

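The empty cup (397,221) is now mid-gap between the posts (254,262) and (535,265), in line with the stripe (393,305). Computing the seat position and how well it is aligned.

```bash
python3 - <<'E'
from h import *
import pickle
c=pickle.load(open('w3.pkl','rb'));k=.64
f=lambda u,v,z:ray((u*k,v*k),*c[1:],z)[:2]
ang=lambda d:np.degrees(np.arctan2(d[1],d[0]))%360
A=np.array([.5733,.1398]);foot=f(397,32,.065)
cup=f(397,221,.065);m=(f(254,262,.081)+f(535,265,.081))/2;st=f(393,305,.045)
print('foot',foot,'cup',cup,ang(cup-A),np.linalg.norm(cup-A),'posts',ang(m-A),'stripe',ang(st-A))
o=ctrl.get_obs();Rt=R.from_rotvec(o['tool_rot']).as_matrix()
print(np.degrees(np.arctan2(Rt[1,0],Rt[0,0])),(Rt.T@(np.array([.5246,-.301,.2])-o['tool_pos'])).round(4),o['q'])
E
```

```text
foot [0.56997586 0.1394307 ] cup [0.46371065 0.15738001] 170.8864198382161 0.11099046290941408 posts 170.14013676294832 stripe 169.80905778267078
-9.72831996480179 [0.1674 0.4434 0.0646] [ 2.01157698e-01 -3.56650742e-01  1.95497311e+00  4.68718862e-05
  1.54194597e+00  1.94174360e+00]
```

The cup is within about 1° of the loading point. Going to the crucible, stopping short for a look.

Request:
servo_tool --increments '[[[8.5,8,44.3,0,0],[8.5,8,44.3,0,0],[8.5,8,44.3,0,0],[8.5,8,44.3,0,0],[8.5,8,44.3,0,0]]]'

```text
t: 7.35
tool_pos: [0.4373, -0.0886, 0.2645]
tool_rot: [3.13, -0.269, 0.001]
contact_force: [0.2, 0.0, -0.3]
opening: 0.0849
grip_force: 0.0
```

Request:
servo_tool --increments '[[[8.5,3.5,20,0,0],[8.5,3.5,20,0,0],[8.5,3.5,20,0,0],[8.5,3.5,20,0,0],[8.5,3.5,20,0,0]]]'

```text
t: 7.85
tool_pos: [0.4369, -0.2947, 0.2636]
tool_rot: [3.128, -0.278, -0.002]
contact_force: [-0.6, -0.2, -0.1]
opening: 0.0852
grip_force: 0.0
```

```bash
python3 - <<'E'
from h import *
import pickle
o=ctrl.get_obs();print(o['t'],o['tool_pos'],o['q'])
c=cam('wrist');pickle.dump(c,open('w4.pkl','wb'))
print(proj([.5246,-.301,.061],*c[1:])/.64)
cv2.imwrite('pics/w4.png',cv2.resize(c[0][:,:,::-1],(800,600)))
E
```

```text
7.85 [ 0.43686777 -0.2947235   0.26360879] [-7.34074106e-01 -1.91277720e-01  1.82276228e+00 -1.38496152e-03
  1.51056949e+00  1.01432816e+00]
[377.8561233  126.59964785]
```

View pics/w4.png

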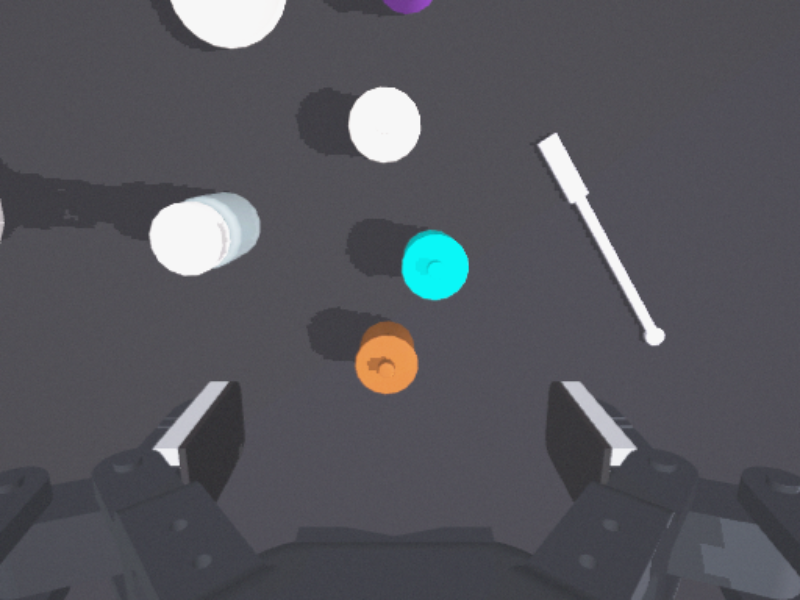

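The white crucible's lid is at (385,124). Turquoise (435,265) and the jar (190,238) are clear of the fingers' closing line.

```bash
python3 - <<'E'
from h import *
import pickle
c=pickle.load(open('w4.pkl','rb'));k=.64
m=(c[0].min(2)>190).astype(np.uint8)
n,l,s,ce=cv2.connectedComponentsWithStats(m)
i=min(range(1,n),key=lambda i:np.hypot(*(ce[i]-np.array([385,124])*k)))
p=ray(ce[i],*c[1:],.050);print(ce[i]/k,s[i],p)
o=ctrl.get_obs();Rt=R.from_rotvec(o['tool_rot']).as_matrix()
print((Rt.T@(np.r_[p[:2],.036]-o['tool_pos'])).round(4),o['tool_pos'])
E
```

```text
[383.99447157 123.84943998] [ 223   56   46   48 1741] [ 0.52632049 -0.30488681  0.05      ]
[ 0.0903 -0.0036  0.2274] [ 0.43706609 -0.29272925  0.26352324]
```

Request:
servo_tool --increments '[[[8.5,4.5,-0.4,0,0],[8.5,9,-0.4,0,0],[8.5,9,-0.4,4.5,0],[8.5,9,-0.4,9,0],[8.5,9,-0.4,13,0]]]'

```text
t: 8.4
tool_pos: [0.5272, -0.2993, 0.1319]
tool_rot: [-3.129, 0.266, 0.001]
contact_force: [-0.2, 0.0, -0.4]
opening: 0.0849
grip_force: 0.0
```

Request:
servo_tool --increments '[[[8.5,0,0,0,0],[8.5,0,0,0,0]]]'

```text
t: 8.6
tool_pos: [0.5269, -0.2998, 0.1342]
tool_rot: [-3.129, 0.267, 0.002]
contact_force: [0.0, 0.0, 1.7]
opening: 0.0851
grip_force: 0.0
```

```bash
python3 - <<'E'
from h import *
o=ctrl.get_obs();Rt=R.from_rotvec(o['tool_rot']).as_matrix()
print((Rt.T@(np.r_[.5263,-.3049,.036]-o['tool_pos'])).round(4),o['tool_pos'],o['t'])
E
```

```text
[0.0004 0.0052 0.0982] [ 0.52686869 -0.29980971  0.13419309] 8.6
```

Request:
servo_tool --increments '[[[8.5,0,0.5,3,0],[8.5,0,0.5,6,0],[8.5,0,0.5,8.5,0],[8.5,0,0.5,9.8,0],[8.5,0,0.5,9.8,0]]]'

```text
t: 9.1
tool_pos: [0.5262, -0.3055, 0.0368]
tool_rot: [3.13, -0.268, 0.0]
contact_force: [-1.2, -0.0, -0.0]
opening: 0.0847
grip_force: 0.0
```

Request:
servo_tool --increments '[[[4,0,0,0,0],[4,0,0,0,0],[4,0,0,0,0],[4,0,0,0,0]]]' --newtons 30

```text
t: 9.5
tool_pos: [0.5271, -0.3062, 0.0385]
tool_rot: [3.128, -0.269, 0.005]
contact_force: [-0.4, -0.3, 6.4]
opening: 0.0435
grip_force: 29.9
```

The opening of 43.5 mm and the 6 N upward push suggest the pads are catching the lid edge. I'll reopen slightly, go 5 mm lower and grip again.

Request:
servo_tool --increments '[[[6,0,0,0,0],[6,0,0,0,0],[6,0,0,0.5,0],[6,0,0,0.5,0],[6,0,0,0.5,0]]]'

```text
t: 10.0
tool_pos: [0.5254, -0.305, 0.0305]
tool_rot: [-3.129, 0.269, 0.002]
contact_force: [0.9, -0.5, 0.1]
opening: 0.0599
grip_force: 0.0
```

Request:
servo_tool --increments '[[[3.8,0,0,0,0],[3.8,0,0,0,0],[3.8,0,0,0,0],[3.8,0,0,0,0]]]' --newtons 30

```text
t: 10.4
tool_pos: [0.5259, -0.3054, 0.0313]
tool_rot: [3.13, -0.269, 0.0]
contact_force: [-0.1, 1.3, 0.1]
opening: 0.0434
grip_force: 30.5
```

Request:
servo_tool --increments '[[[3.8,0,0,-1,0],[3.8,0,0,-4,0],[3.8,0,0,-8,0],[3.8,0,0,-12,0],[3.8,0,0,-15,0]]]'

```text
t: 10.9
tool_pos: [0.5265, -0.3058, 0.1852]
tool_rot: [3.128, -0.269, 0.005]
contact_force: [0.6, 0.3, -0.8]
opening: 0.0436
grip_force: 30.7
```

Request:
servo_tool --increments '[[[3.8,-0.8,-2.5,0,0],[3.8,-2,-6.5,0,0],[3.8,-3.3,-10.5,0,0],[3.8,-4.6,-14.5,0,0],[3.8,-5.8,-18.5,0,0]]]'

```text
t: 11.4
tool_pos: [0.4997, -0.1117, 0.1821]
tool_rot: [3.13, -0.27, 0.001]
contact_force: [2.3, -0.6, 0.5]
opening: 0.0431
grip_force: 30.7
```

Request:
servo_tool --increments '[[[3.8,-1.3,-4,0,0],[3.8,-2.5,-8,0,0],[3.8,-3.7,-12,0,0],[3.8,-5,-16,0,0],[3.8,-6,-19,0,0]]]'

```text
t: 11.9
tool_pos: [0.4728, 0.0864, 0.1821]
tool_rot: [-3.13, 0.267, -0.002]
contact_force: [1.3, 0.1, -1.6]
opening: 0.043
grip_force: 30.7
```

```bash
python3 - <<'E'
from h import *
import pickle
o=ctrl.get_obs();Rt=R.from_rotvec(o['tool_rot']).as_matrix()
print((Rt.T@(np.r_[.4642,.1573,.0863]-o['tool_pos'])).round(4),o['tool_pos'],o['t'],o['contact_force'],o['opening'])
c=cam('wrist');d=cam('side');pickle.dump((c,d),open('w5.pkl','wb'))
cv2.imwrite('pics/w5.png',np.hstack([cv2.resize(c[0][:,:,::-1],(400,300)),cv2.resize(d[0][:,:,::-1],(400,300))]))
E
```

```text
[-0.0206 -0.0684  0.0958] [0.4728298  0.08637635 0.1821272 ] 11.9 [ 1.33091286  0.09138112 -1.58336538] 0.042994409650498736
```

View pics/w5.png

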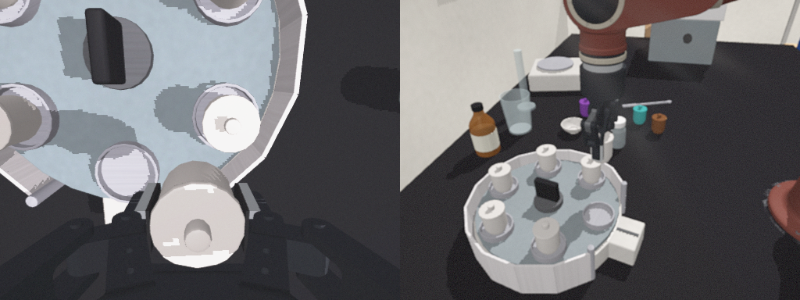

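The crucible is held upright in the wrist view (knob at (197,233)), and the cup ahead is at (127,173). Moving over the cup.

Request:
servo_tool --increments '[[[3.8,-1,-3.4,0,0],[3.8,-2.1,-6.8,0,0],[3.8,-2.1,-6.8,2,0],[3.8,-2.1,-6.8,4,0],[3.8,-2.1,-6.8,4,0]]]'

```text
t: 12.5
tool_pos: [0.4625, 0.1541, 0.1387]
tool_rot: [3.128, -0.269, -0.008]
contact_force: [-0.6, -0.2, -1.7]
opening: 0.0435
grip_force: 30.9
```

Request:
servo_tool --increments '[[[3.8,0,0,0,0],[3.8,0,0,0,0]]]'

```text
t: 12.7
tool_pos: [0.4653, 0.1544, 0.1428]
tool_rot: [-3.129, 0.27, -0.003]
contact_force: [-0.4, 0.7, -1.1]
opening: 0.0436
grip_force: 30.9
```

```bash
python3 - <<'E'
from h import *
import pickle
c,_=pickle.load(open('w5.pkl','rb'));k=512/400
print('held knob',ray((197*k,233*k),*c[1:],.1821-.0313+.061),'cup',ray((127*k,173*k),*c[1:],.065))
o=ctrl.get_obs();Rt=R.from_rotvec(o['tool_rot']).as_matrix()
print((Rt.T@(np.r_[.4642,.1573,.0863]-o['tool_pos'])).round(4),o['tool_pos'],o['t'],o['contact_force'],o['opening'])
E
```

```text
held knob [0.47680235 0.08507645 0.2118    ] cup [0.46265983 0.15904798 0.065     ]
[-0.0017 -0.0026  0.0565] [0.46533757 0.1544478  0.14280194] 12.7 [-0.4035611   0.71764164 -1.0836924 ] 0.04363613595702694
```

Request:
servo_tool --increments '[[[3.8,-0.4,-0.3,1,0],[3.8,-0.4,-0.3,2.5,0],[3.8,-0.4,-0.3,4,0],[3.8,-0.4,-0.3,4.8,0],[3.8,-0.4,-0.3,5.1,0]]]'

```text
t: 13.2
tool_pos: [0.4624, 0.1591, 0.0927]
tool_rot: [-3.129, 0.269, -0.002]
contact_force: [-8.4, -0.2, 27.3]
opening: 0.0437
grip_force: 30.5
```

Request:
servo_tool --increments '[[[3.8,0,0,0.1,0],[3.8,0,0,0.2,0],[3.8,0,0,0.2,0]]]'

```text
t: 13.5
tool_pos: [0.4639, 0.1594, 0.093]
tool_rot: [-3.128, 0.268, -0.008]
contact_force: [-6.9, -0.5, 22.3]
opening: 0.0437
grip_force: 30.4
```

Contact came about 6 mm earlier than expected, so I'm checking before release.

```bash
python3 - <<'E'
from h import *
import pickle
c=cam('wrist');d=cam('side');pickle.dump((c,d),open('w6.pkl','wb'))
x,y=proj([.464,.158,.08],*d[1:]).astype(int);print(x,y)
cv2.imwrite('pics/w6.png',np.hstack([cv2.resize(c[0][:,:,::-1],(400,300)),cv2.resize(d[0][y-45:y+45,x-60:x+60,::-1],(400,300),interpolation=cv2.INTER_CUBIC)]))
E
```

```text
254 268
```

View pics/w6.png

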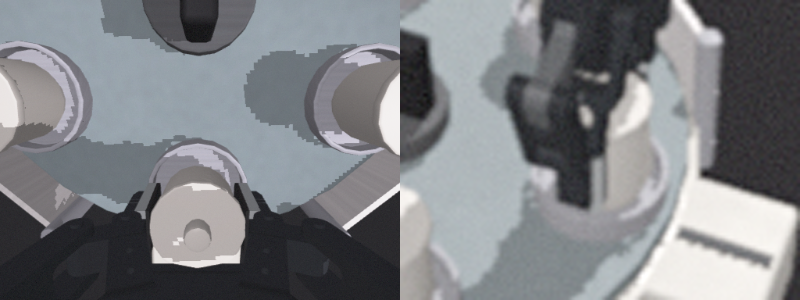

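```bash
python3 - <<'E'
from h import *
import pickle
c,d=pickle.load(open('w6.pkl','rb'));k=512/400
A=np.array([.5733,.1398])
r=ray((197*k,140*k),*c[1:],.067)[:2];print('rim inner edge',r,'dist axis',np.linalg.norm(r-A),'expect .079')
for h in (.1125,.115,.122):print('knob',ray((197*k,233*k),*c[1:],h))
print('knob side', proj([.464,.158,.116],*d[1:]), proj([.464,.158,.122],*d[1:]))
for z in (.055,.06):print('foot edge toward axis exp px',proj([.464+.0158,.158-.003,z],*c[1:])/k, 'rim',proj([.464+.0305,.158-.005,z+.01],*c[1:])/k)
o=ctrl.get_obs();print(o['t'],o['tool_pos'],o['contact_force'])
E
```

```text
rim inner edge [0.49519227 0.15354415] dist axis 0.07930775154070807 expect .079
knob [0.46135066 0.15921197 0.1125    ]
knob [0.46292376 0.15893059 0.115     ]
knob [0.46732842 0.1581427  0.122     ]
knob side [254.28542484 251.14869391] [254.2699232  248.10011722]
foot edge toward axis exp px [198.85430519 158.87868109] rim [198.08321182 140.24914669]
foot edge toward axis exp px [198.87913587 161.08185912] rim [198.08556873 142.0527003 ]
13.6 [0.46384118 0.15941266 0.09295087] [-7.49337039  0.94802394 22.1710825 ]
```

The crucible is centred in the cup to within about 3 mm, so the contact is with the cup floor. Easing off the pressure, then releasing.

Request:
servo_tool --increments '[[[3.8,0,0,-0.2,0],[3.8,0,0,-0.3,0],[3.8,0,0,-0.3,0]]]'

```text
t: 13.9
tool_pos: [0.4618, 0.1591, 0.0929]
tool_rot: [-3.129, 0.268, -0.002]
contact_force: [-3.8, 0.8, 10.3]
opening: 0.0433
grip_force: 30.8
```

Request:
servo_tool --increments '[[[4.6,0,0,-0.15,0],[5.2,0,0,-0.15,0],[6.5,0,0,-0.15,0],[6.5,0,0,-0.15,0]]]'

```text
t: 14.3
tool_pos: [0.4606, 0.1584, 0.0921]
tool_rot: [3.13, -0.269, -0.002]
contact_force: [-0.3, -0.8, -0.8]
opening: 0.065
grip_force: 0.0
```

Request:
servo_tool --increments '[[[6.8,0,0,-1,0],[6.8,0,0,-3,0],[6.8,0,0,-6,0],[6.8,0,0,-10,0],[6.8,0,0,-14,0]]]'

```text
t: 14.8
tool_pos: [0.4605, 0.1584, 0.2344]
tool_rot: [3.13, -0.269, -0.001]
contact_force: [0.7, -0.2, -0.3]
opening: 0.068
grip_force: 0.0
```

Request:
servo_tool --increments '[[[6.8,-3,0,0,0],[6.8,-6,0,0,0],[6.8,-6,0,0,0]]]'

```text
t: 15.1
tool_pos: [0.4, 0.1692, 0.2336]
tool_rot: [-3.13, 0.266, -0.002]
contact_force: [0.6, -0.3, -0.6]
opening: 0.0679
grip_force: 0.0
```

```bash
python3 - <<'E'
from h import *
import pickle
o=ctrl.get_obs();print(o['t'],o['tool_pos'])
c=cam('wrist');d=cam('side');pickle.dump((c,d),open('w7.pkl','wb'))
cv2.imwrite('pics/w7.png',np.hstack([cv2.resize(c[0][:,:,::-1],(400,300)),cv2.resize(d[0][180:360,100:340,::-1],(400,300),interpolation=cv2.INTER_CUBIC)]))
E
```

```text
15.1 [0.39998076 0.16918051 0.2336128 ]
```

View pics/w7.png

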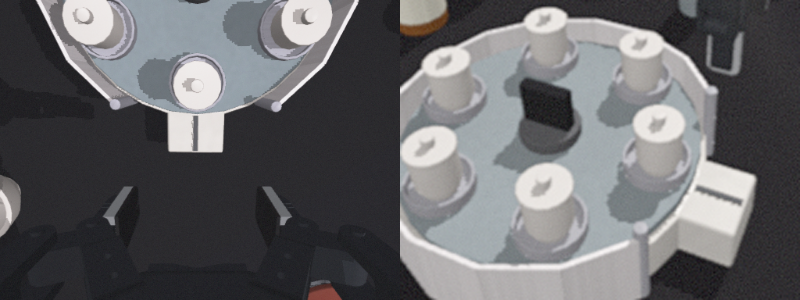

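The crucible stands upright in the cup (197,83), in line with the stripe (195,133) and mid-gap between the posts. Handing in.

```bash
python3 -c "
from station import ctrl
print(ctrl.finish_job())"
```

```text
the job is handed in; nothing more can be done
None
```

The carousel is turned so the empty cup is within about 1° of the loading point, the white lidded crucible stands upright in that cup, and the job was handed in at about 15 s with the gripper clear (no verdict returned).

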